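# Plug in the press relay and probe the marked test terminal

### The arm

A 7-joint arm with a two-finger parallel gripper is mounted at the origin on the work surface. World frame = base frame: x ahead of the robot, y to its left, z up, the work surface at z = 0. Lengths are in m, angles in rad, forces in N, time in s.
With the tool pointing down it reaches from about 0.4 to 0.85 m from the base axis. Payload 10.4 kg.
Tool frame: the origin (TCP) lies between the finger pads; the fingertips stand ahead of it and the grasp point (between the pads) lies 11 mm behind it (env.tip_reach is the z of the fingertips in the tool frame, in m); z points along the fingers, y is the line along which they close (so a half turn about z gives the same grasp; the last joint's range is limited). The gripper opens to 87 mm and grips with 3 to 60 N. Pads are 19 mm wide; open, the fingers measure 117 mm over their backs; the gripper's body (75 mm by 190 mm) begins 51 mm behind the grasp point.
Start: joints at [1.2, 0.332, -0.065, 1.46, 0.022, 1.35, -0.088], TCP at [0.213, -0.588, 0.197] pointing down, gripper open.
Joint ranges: [-2.6, 2.6], [-0.5, 2.12], [-1.47, 1.34], [0.16, 2.42], [-1.27, 4.41], [0.06, 2.06], [-2.6, 2.6]. Speed limits (rad/s): [2.22, 2.22, 2.79, 2.79, 3.14, 3.14, 3.14].

### API

Orientations are given as a unit quaternion [x, y, z, w].
In Python, from bench import env, optics gives the robot as it stands.
- The arm moves only by the tool send_rows, never from a script. Its arguments are lists of equal length, an entry for each row: "delta_pos": the shift along the world's x, y, z in units of 75 cm (1.0 is 75 cm), a list of three; "twist": the turn, a rotation vector about the world's x, y, z in units of pi/4 rad (1.0 is pi/4 rad), a list of three; "claw": the gripper's target within -1 to 1 (fully open at 1, half-way at 0, shut at -1). A call has exactly 8 rows; each row is the pose to reach, as a shift and turn from the pose commanded when the call began; what a row does not reach only later rows make up. A row lasts 1/12 s, in which the tool goes at most 41.7 mm and 7.16 degrees, less where a joint would pass 70% of its speed; a pose out of reach is approached as far as the arm can. A call with a number of a shift or a turn outside -1 to 1 is refused whole. A call with a gripper value outside its range is refused whole. The fingers move at their own pace and stop on an object; the grip force is fixed at half the most. Time passes only in rows, so rows that repeat a pose let the fingers close, or fill a call up. It gives the time, the measured TCP pose, the force, the opening and the grip force at its end, in the units of the state.
- env.get_state(): the state, without advancing time (a new reading comes with each control period).
- optics.snapshot(name): name is "scene" or "top" or "wrist"; returns a dict with "pixels" (420x560x3 uint8, red, green, blue), "mtx" (3x3 intrinsics, pixels), "dist" ([k1, k2, p1, p2, k3] as OpenCV has them; the pictures are not rectified), "xyz" and "attitude" of the camera in the world. Camera axes: x right, y up, looking along -z (the intrinsics and any distortion apply to the point x, -y, -z); pixel columns grow to the right and rows downward; lengths in m; the calibration is good to about 2 mm. A picture is of the moment at which its call begins. There is no depth.
- env.sign_off(): hands the job in; it is judged then, once.
The state is a dict: "clock": time; "joints": joint angles; "qvel": joint speeds; "joint_efforts": joint torques, N m; "eef_pos": TCP position; "tcp_rot": TCP orientation; "contact_force": force on the tool from outside, world axes, zero at the start; "torque": the same for the moment, N m; "gripper_width": opening from 0.0 (shut) to 1.0 (fully open); "gripper_force": force on a finger pad.
Only numpy, scipy, OpenCV 4.12 (cv2) and the standard library are available. Lean on these libraries where they do the work, as an engineer would, in place of code of your own. Each camera call takes 0.05 s, during which the arm holds its last target. There are 200 camera calls.

### The job

Plug the orange relay fully home into the blue socket of the press's control chassis and let go of it. Then take the red test probe out of its wooden stand and hold its sprung tip on the brass disc of the yellow-ringed terminal, with the probe square to that terminal's sloping face and pressing lightly, so that the tip is pushed about halfway in, never hard. Finish while still holding the probe there; do not touch the white- and red-ringed terminals with it, and leave the amber roller, the green jar and the screwdriver alone.

Things in the scene. Friction and masses are not known exactly. Their poses are not given: they have to be found in the camera images.
- relay: Orange relay standing loose on the bench, plug foot down; 64 to 112 g. Case 28 (x) x 36 (y) x 44 mm tall on a black rectangular plug foot 20 (x) x 28 (y) x 14 mm; 58 mm tall in all. Origin: centre of the foot's underside, z up. A half turn about z makes no difference to the plug.
- socket_mouth (a point): Centre of the hole's mouth in the top of the blue relay socket (block 52 (x) x 60 (y) x 26 mm) on the grey chassis, 38 mm above the bench. Hole 23 (x) x 31 (y) mm and 18 mm deep, so 1.5 mm clear all round the foot, with a 2 mm chamfer at the mouth; x, y along the hole's sides, z up. Fully home: the shoulder of the relay's case rests on the socket's top, the foot 14 mm in.
- chassis: Grey control chassis plate lying on the bench, 180 (x) x 270 (y) x 12 mm thick, fixed; origin at the centre of its underside. In its frame the socket is at (-20, 75) mm and the three terminals stand in a row at x = -20, y = -98, -54 and -10 mm, in any order; a black contactor 45 x 75 mm at (58, -55) reaches 44 mm above the bench and a lying capacitor at (60, 57), 75 mm long along y, reaches 42 mm.
- term_yellow: The terminal to be probed: black post with a grey square head (34 x 34 x 12 mm) that slopes 25 degrees down towards the chassis's -x edge (the robot's side), and on the head a yellow ring 31 mm across round a raised brass disc 20 mm across. Same yaw as the chassis. Fixed. Origin: centre of its underside, on top of the chassis plate (12 mm above the bench).
- term_yellow_spot (a point): Centre of the yellow-ringed terminal's brass disc, about 49 mm above the bench. Its z axis points out of the disc, square to the sloping face: leaning 25 degrees from vertical towards the chassis's -x side. Its y axis is the chassis's y.
- term_white: Like the yellow-ringed terminal but with a white ring; not to be touched with the probe.
- term_red: Like the yellow-ringed terminal but with a red ring; not to be touched with the probe.
- stand: Pale wooden block 70 x 70 x 64 mm, fixed, with a round upright hole 22 mm across and 60 mm deep in the middle of its top, in which the probe hangs. Origin: centre of its underside.
- probe: Test probe, 90 to 140 g, upright in the stand, z along it. Round red barrel 20 mm across and 62 mm long to grip, above a red flange 34 mm across and 6 mm thick that rests on the stand's top (64 mm above the bench); below the flange a black nose 18 mm across and 40 mm long, then the sprung brass tip. Origin: centre of the nose's lower end, 40 mm below the flange's underside and 108 mm below the barrel's top.
- probe_tip (a point): The end of the probe's sprung brass tip (ball 8 mm across), on the probe's axis; 15 mm below the probe's origin when not pressed.
- plunger (a joint): How far the probe's sprung tip is pushed in: 0 free, 0.012 m fully in. Spring: 1.4 N as it begins to move, 3.5 N at 6 mm, 5.6 N at 12 mm, then it is solid.
- roller: Spare amber glass roller standing on end, 40 mm across, 60 mm tall; a bystander. Origin: centre of its underside.
- grease: Green jar with a black cap, 60 mm across, 60 mm tall; a bystander. Origin: centre of its underside.
- driver: Green-handled screwdriver lying on the bench beyond the chassis, 190 mm long along its x with the handle at its -x end; a bystander.
Mind the look-alikes: they are no part of the job. Leave any pink look-alike of the relay alone. What is shaped like the probe but pink is not meant.

How it is judged:
By the outcome, as a careful person would: the job done as asked, in the order asked, and still so for the second after the job is handed in, while the arm keeps its last pose, push and grip.
It also fails if it takes over 59 s, if anything falls off the work surface, if the arm or the gripper's body presses on something with over 40 N, if the wrist force passes 120 N, or if a joint passes its speed limit or range.

## Working session

There is one attempt and no reset: what is moved stays moved. The work goes in short steps, Python scripts to look and compute and a tool call to move; the robot and the scene stay as the last step left them, time stands still between calls to the robot, and variables do not carry over. Pictures are saved under pics/ and viewed, at most 10 in all, crops included, and the job is handed in when it is done.

Besides the shell and the picture viewer there is one more tool, called after "Call:" as a command line: name --argument value ..., lists and objects as JSON in quotes. send_rows: Moves the arm, as the interface text tells. Its arguments: {"type":"object","properties":{"delta_pos":{"type":"array"},"twist":{"type":"array"},"claw":{"type":"array"}},"required":["delta_pos","twist","claw"]}

```bash
mkdir -p pics
cat > h.py <<'E'
from bench import env, optics
import numpy as np, cv2
from scipy.spatial.transform import Rotation as R
def snap(n,f=None):
    s=optics.snapshot(n)
    if f: cv2.imwrite('pics/'+f,cv2.cvtColor(s['pixels'],cv2.COLOR_RGB2BGR))
    return s
def ray(s,uv):
    p=cv2.undistortPoints(np.array([[uv]],float),np.array(s['mtx']),np.array(s['dist']))[0,0]
    d=R.from_quat(s['attitude']).apply([p[0],-p[1],-1]) if np.size(s['attitude'])==4 else np.array(s['attitude'])@[p[0],-p[1],-1]
    return np.array(s['xyz']),d/np.linalg.norm(d)
def onplane(s,uv,z):
    o,d=ray(s,uv); return o+d*(z-o[2])/d[2]
def tri(s1,u1,s2,u2):
    o1,d1=ray(s1,u1);o2,d2=ray(s2,u2)
    t=np.linalg.lstsq(np.c_[d1,-d2],o2-o1,rcond=None)[0]
    a,b=o1+t[0]*d1,o2+t[1]*d2
    return (a+b)/2,np.linalg.norm(a-b)
E
python3 - <<'E'
from h import *
for n in('scene','top'):
    s=snap(n,n+'1.png');print(n,s['xyz'],s['attitude'],s['mtx'],s['dist'])
st=env.get_state();print(st,env.tip_reach)
E
```

```text
scene [ 1.43040793 -0.17857263  0.64560229] [0.37535294 0.30556216 0.54162494 0.68730223] [[505.21205018   0.         285.90782817]
 [  0.         505.21205018 205.50170928]
 [  0.           0.           1.        ]] [0.03233003 0.         0.         0.         0.        ]
top [0.36980726 0.01643879 1.1939901 ] [ 0.05338625 -0.06734472 -0.69938012  0.70956469] [[428.02449435   0.         273.92939324]
 [  0.         428.02449435 209.00758445]
 [  0.           0.           1.        ]] [-0.01398459  0.          0.          0.          0.        ]
{'clock': 0.1, 'joints': array([ 1.20037427,  0.3328165 , -0.06467701,  1.46085313,  0.02160058,
        1.34988226, -0.08851713]), 'qvel': array([ 0.00101241, -0.00216011, -0.00096526, -0.00248086,  0.0006463 ,
        0.00148262,  0.00203422]), 'joint_efforts': array([ 1.12114121e-03, -6.24548078e+01,  2.48302723e-02, -3.90721965e+01,
       -6.12081843e-02,  3.65652458e-02,  8.69172459e-05]), 'eef_pos': array([ 0.21288791, -0.5872307 ,  0.19653058]), 'tcp_rot': array([ 9.84917053e-01,  1.73026009e-01, -1.40816504e-04, -6.16113221e-04]), 'contact_force': array([ 0.48618956,  0.87622652, -0.99019952]), 'torque': array([0.02762904, 0.02597218, 0.00797509]), 'gripper_force': 0.0, 'gripper_width': 0.9982173995803774} 0.008
```

View pics/scene1.png

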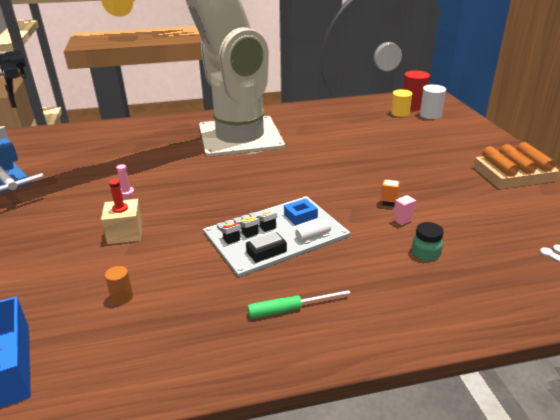

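View pics/top1.png

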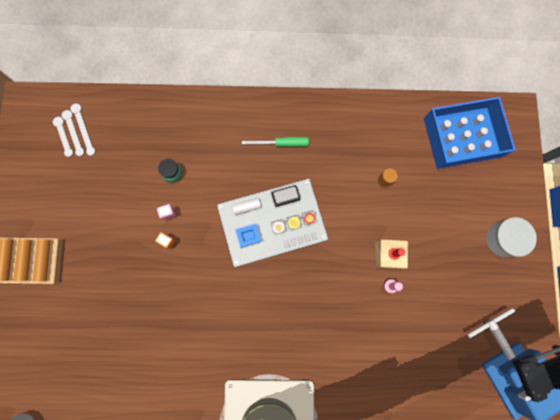

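The scene and top views agree. In the top view the orange relay is at (165,240), the pink look-alike at (166,211), the socket at (248,235), the yellow terminal at (294,222), the stand with the red probe at (394,254), and the pink probe look-alike at (393,286).

```bash
cat >> h.py <<'E'
def blob(px,lo,hi,box,off=0):
    hsv=cv2.cvtColor(px,cv2.COLOR_RGB2HSV); x0,y0,x1,y1=box
    m=np.zeros(hsv.shape[:2],np.uint8); m[y0:y1,x0:x1]=cv2.inRange(hsv,np.array(lo),np.array(hi))[y0:y1,x0:x1]
    c=max(cv2.findContours(m,cv2.RETR_EXTERNAL,cv2.CHAIN_APPROX_NONE)[0],key=cv2.contourArea)
    M=cv2.moments(c); return c,(M['m10']/M['m00'],M['m01']/M['m00']),M['m00']
E
python3 - <<'E'
from h import *
s=snap('top')
def rect(lab,lo,hi,box,z):
    c,ce,a=blob(s['pixels'],lo,hi,box)
    P=np.array([onplane(s,p[0],z)[:2] for p in c])*1000
    r=cv2.minAreaRect(P.astype(np.float32)); print(lab,a,np.round(onplane(s,ce,z)*1000,1),np.round(r[0],1),np.round(r[1],1),round(r[2],1))
rect('relay',(5,120,120),(20,255,255),(150,225,182,255),.058)
rect('relayall',(3,80,60),(25,255,255),(150,225,182,255),.058)
rect('socket',(100,100,60),(130,255,255),(225,215,275,255),.038)
rect('chassis',(0,0,130),(179,60,255),(205,170,340,275),.012)
rect('yellow',(22,120,120),(35,255,255),(284,210,304,235),.049)
rect('stand',(12,40,140),(30,160,255),(365,230,420,278),.064)
rect('probe',(0,180,120),(4,255,255),(375,235,420,270),.132)
c,ce,a=blob(s['pixels'],(0,180,60),(5,255,255),(375,235,420,270));print(ce,a,cv2.boundingRect(c))
im=s['pixels'][195:275,140:430]
E
```

```text
relay 899.0 [479.4 281.5  58. ] [479.6 281.7] [77.1 84.9] 0.9
relayall 899.0 [479.4 281.5  58. ] [479.6 281.7] [77.1 84.9] 0.9
socket 362.5 [496.4  63.9  38. ] [496.6  63.9] [50.6 57.7] 16.8
chassis 6225.0 [5.363e+02 2.000e-01 1.200e+01] [538.1  -0.6] [183.6 273.1] 17.0
yellow 68.5 [531.8 -59.1  49. ] [531.6 -59.7] [24.6 27.1] 0.9
stand 873.0 [ 450.5 -320.5   64. ] [ 451.1 -316.6] [91.  78.4] 87.5
probe 42.0 [ 446.5 -304.9  132. ] [ 447.  -306.7] [19.9 20.7] 0.7
(394.71287128712873, 253.05280528052805) 50.5 (391, 249, 9, 9)
```

Call:
send_rows --delta_pos '[[0.05, 0.05, 0.05], [0.1, 0.1, 0.1], [0.15, 0.15, 0.13], [0.2, 0.2, 0.14], [0.25, 0.26, 0.14], [0.3, 0.32, 0.14], [0.3, 0.36, 0.14], [0.3, 0.36, 0.14]]' --twist '[[0, 0, 0], [0, 0, 0], [0, 0, 0], [0, 0, 0], [0, 0, 0], [0, 0, 0], [0, 0, 0], [0, 0, 0]]' --claw '[1, 1, 1, 1, 1, 1, 1, 1]'

```text
clock: 0.82
eef_pos: [0.4155, -0.3526, 0.2984]
tcp_rot: [0.985, 0.173, -0.0, 0.0]
contact_force: [1.0, 0.1, -0.6]
gripper_width: 0.998
gripper_force: 0.0
```

Run:
```python
from h import *
s=snap('wrist','w1.png');st=env.get_state();print(st['clock'],st['eef_pos'],s['xyz'],s['attitude'],st['contact_force'])
```

```text
0.8667 [ 0.42144098 -0.34419552  0.29961631] [ 0.49470359 -0.32328779  0.48587032] [-0.12555549  0.0881764  -0.56689153  0.80937923] [6.53137595 7.4685085  0.778356  ]
```

View pics/w1.png

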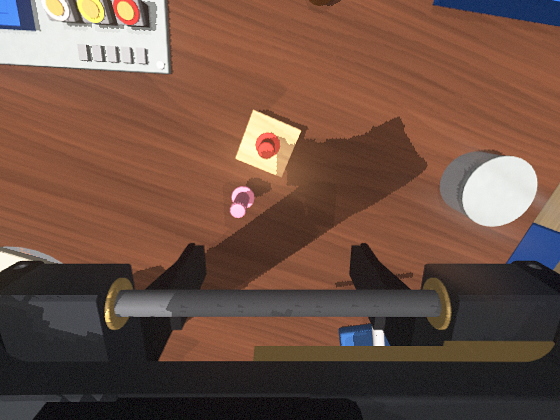

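The wrist view shows the stand with the red probe at (267,146), the pink one at (240,205) and the terminals at the top left. Next is the relay.

Call:
send_rows --delta_pos '[[0, 0.05, 0], [0, 0.1, 0], [0, 0.15, 0], [0, 0.2, 0], [0, 0.25, 0], [0, 0.3, 0], [0, 0.35, 0], [0, 0.4, 0]]' --twist '[[0, 0, 0], [0, 0, 0], [0, 0, 0], [0, 0, 0], [0, 0, 0], [0, 0, 0], [0, 0, 0], [0, 0, 0]]' --claw '[1, 1, 1, 1, 1, 1, 1, 1]'

```text
clock: 1.53
eef_pos: [0.4141, -0.0529, 0.2983]
tcp_rot: [0.985, 0.173, -0.0, 0.0]
contact_force: [0.8, 0.5, -0.2]
gripper_width: 0.998
gripper_force: 0.0
```

Call:
send_rows --delta_pos '[[0, 0.05, 0], [0, 0.1, -0.02], [0, 0.15, -0.04], [0, 0.2, -0.06], [0, 0.25, -0.08], [0, 0.3, -0.08], [-0.02, 0.35, -0.08], [-0.02, 0.36, -0.08]]' --twist '[[0, 0, 0], [0, 0, 0], [0, 0, 0], [0, 0, 0], [0, 0, 0], [0, 0, 0], [0, 0, 0], [0, 0, 0]]' --claw '[1, 1, 1, 1, 1, 1, 1, 1]'

```text
clock: 2.2
eef_pos: [0.3965, 0.2217, 0.2385]
tcp_rot: [0.984, 0.177, -0.0, -0.001]
contact_force: [0.8, 0.8, -0.0]
gripper_width: 0.998
gripper_force: 0.0
```

Run:
```python
from h import *
optics.snapshot('wrist');optics.snapshot('wrist')
s=snap('wrist','w2.png');st=env.get_state();print(st['clock'],st['eef_pos'],st['tcp_rot'],s['xyz'],s['attitude'],st['contact_force'])
np.save('w2.npy',s,allow_pickle=True)
```

```text
2.35 [0.39935796 0.21586202 0.23827932] [ 9.84741119e-01  1.74025602e-01 -1.24966117e-04  4.60411801e-05] [0.47774304 0.24734255 0.42584367] [-0.12560093  0.08799382 -0.56494886  0.81074921] [-0.28977732 -0.29545525  0.45610882]
```

View pics/w2.png

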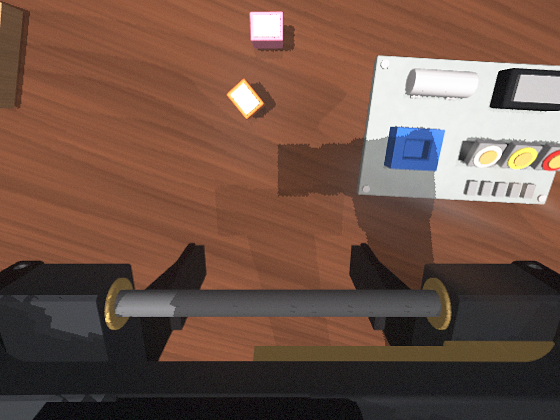

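The orange relay, with a white label on top, is at (245,99), turned about 45° in the picture. The pink one is at (266,28) and the socket hole at (416,149).

```bash
cat >> h.py <<'E'
def relay_top(s,box,z):
    hsv=cv2.cvtColor(s['pixels'],cv2.COLOR_RGB2HSV)
    m=cv2.inRange(hsv,np.array((0,0,215)),np.array((40,255,255)));k=np.zeros_like(m);x0,y0,x1,y1=box;k[y0:y1,x0:x1]=m[y0:y1,x0:x1]
    c=max(cv2.findContours(k,cv2.RETR_EXTERNAL,cv2.CHAIN_APPROX_NONE)[0],key=cv2.contourArea)
    P=np.array([onplane(s,p[0],z)[:2] for p in c])*1000
    return cv2.minAreaRect(P.astype(np.float32))
E
python3 - <<'E'
from h import *
s=np.load('w2.npy',allow_pickle=True).item()
print(relay_top(s,(220,70,275,125),.058))
c,ce,a=blob(s['pixels'],(100,100,60),(130,255,255),(375,115,450,180))
P=np.array([onplane(s,p[0],.038)[:2] for p in c])*1000
print('socket',cv2.minAreaRect(P.astype(np.float32)))
e=cv2.convexHull(c)
im=cv2.resize(cv2.cvtColor(s['pixels'],cv2.COLOR_RGB2BGR)[60:190,210:460],None,fx=3,fy=3)
cv2.imwrite('pics/c2.png',im)
E
```

```text
((479.1740417480469, 288.1796569824219), (35.594703674316406, 27.46375846862793), 59.89096450805664)
socket ((496.292236328125, 69.89912414550781), (52.398406982421875, 68.8222885131836), 16.946102142333984)
```

View pics/c2.png

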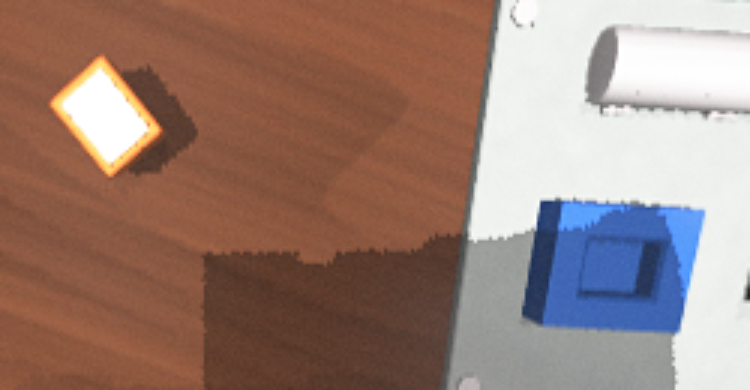

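Call:
send_rows --delta_pos '[[0.02, 0.02, -0.02], [0.04, 0.04, -0.04], [0.06, 0.06, -0.06], [0.08, 0.08, -0.08], [0.1, 0.09, -0.1], [0.107, 0.096, -0.12], [0.107, 0.096, -0.14], [0.107, 0.096, -0.14]]' --twist '[[0, 0, -0.14], [0, 0, -0.28], [0, 0, -0.42], [0, 0, -0.56], [0, 0, -0.7], [0, 0, -0.84], [0, 0, -1], [0, 0, -1]]' --claw '[1, 1, 1, 1, 1, 1, 1, 1]'

```text
clock: 3.02
eef_pos: [0.4752, 0.2826, 0.1347]
tcp_rot: [0.988, -0.155, -0.008, 0.01]
contact_force: [-0.0, 0.3, -1.5]
gripper_width: 0.997
gripper_force: 0.0
```

Run:
```python
from h import *
s=np.load('w2.npy',allow_pickle=True).item()
for l,q in(('top',[(556,201),(705,210),(681,332),(543,325)]),('hole',[(583,237),(662,241),(654,298),(577,296)])):
    P=np.array([onplane(s,(u/3+210,v/3+60),.038)[:2] for u,v in q])*1000
    print(l,P.round(1).tolist(),P.mean(0),cv2.minAreaRect(P.astype(np.float32)))
for i in range(4):optics.snapshot('wrist')
st=env.get_state();print(st['joints'],st['eef_pos'],R.from_quat(st['tcp_rot']).as_matrix()[:,1],st['clock'])
```

```text
top [[512.5, 103.7], [530.6, 43.9], [482.0, 27.7], [464.1, 85.2]] [497.3007299   65.11417103] ((497.2519226074219, 65.69453430175781), (51.774837493896484, 63.44038009643555), 17.302825927734375)
hole [[503.3, 86.3], [513.3, 54.4], [491.0, 45.9], [480.4, 77.2]] [496.99061719  65.95721836] ((497.1518249511719, 66.10145568847656), (24.702585220336914, 34.35372543334961), 18.721233367919922)
[-0.23229047  0.27176382 -0.4594337   1.69141735  0.12943147  1.23179773
 -2.59820349] [0.47443751 0.2846508  0.13662625] [-0.2994129  -0.95389017  0.02110568] 3.2167
```

Joint 7 hit its range, so I'll turn the other way to the equivalent grasp.

Call:
send_rows --delta_pos '[[0, 0, 0], [0, 0, 0], [0, 0, 0], [0, 0, 0], [0, 0, 0], [0, 0, 0], [0, 0, 0], [0, 0, 0]]' --twist '[[0, 0, 0.15], [0, 0, 0.3], [0, 0, 0.45], [0, 0, 0.6], [0, 0, 0.75], [0, 0, 0.9], [0, 0, 1], [0, 0, 1]]' --claw '[1, 1, 1, 1, 1, 1, 1, 1]'

```text
clock: 3.88
eef_pos: [0.4751, 0.2841, 0.1372]
tcp_rot: [0.971, 0.239, -0.003, 0.011]
contact_force: [1.2, 0.3, 0.9]
gripper_width: 0.997
gripper_force: 0.0
```

Call:
send_rows --delta_pos '[[0, 0, 0], [0, 0, 0], [0, 0, 0], [0, 0, 0], [0, 0, 0], [0, 0, 0], [0, 0, 0], [0, 0, 0]]' --twist '[[0, 0, 0.15], [0, 0, 0.3], [0, 0, 0.45], [0, 0, 0.6], [0, 0, 0.75], [0, 0, 0.9], [0, 0, 1], [0, 0, 1]]' --claw '[1, 1, 1, 1, 1, 1, 1, 1]'

```text
clock: 4.55
eef_pos: [0.4749, 0.2842, 0.137]
tcp_rot: [0.806, 0.591, 0.002, 0.012]
contact_force: [0.6, 0.8, -0.1]
gripper_width: 1.0
gripper_force: 0.0
```

Call:
send_rows --delta_pos '[[0, 0, 0], [0, 0, 0], [0, 0, 0], [0, 0, 0], [0, 0, 0], [0, 0, 0], [0, 0, 0], [0, 0, 0]]' --twist '[[0, 0, 0.15], [0, 0, 0.3], [0, 0, 0.45], [0, 0, 0.6], [0, 0, 0.75], [0, 0, 0.9], [0, 0, 1], [0, 0, 1]]' --claw '[1, 1, 1, 1, 1, 1, 1, 1]'

```text
clock: 5.22
eef_pos: [0.4749, 0.2843, 0.1367]
tcp_rot: [0.52, 0.854, 0.006, 0.01]
contact_force: [-0.0, 0.0, 0.5]
gripper_width: 0.992
gripper_force: 0.0
```

```bash
cat >> h.py <<'E'
def pose():
    for i in range(3):optics.snapshot('top')
    st=env.get_state();M=R.from_quat(st['tcp_rot']).as_matrix()
    print('t',st['clock'],'j',st['joints'].round(2),'p',(st['eef_pos']*1000).round(1),'yaw_y',np.degrees(np.arctan2(M[1,1],M[0,1])).round(2),'z',M[:,2].round(4),'F',st['contact_force'].round(1),'T',st['torque'].round(2),'w',round(st['gripper_width']*87,1),st['gripper_force'])
    return st,M
E
python3 -c "
from h import *
pose()"
```

```text
t 5.3667 j [ 0.03  0.29 -0.78  1.72  0.24  1.2  -0.33] p [474.7 284.5 136.5] yaw_y 27.14 z [ 2.380e-02 -5.000e-04 -9.997e-01] F [-0.6 -0.  -0.5] T [ 0.02 -0.06  0.05] w 87.0 0.0
```

Call:
send_rows --delta_pos '[[0.006, 0.005, 0], [0.006, 0.005, 0], [0.006, 0.005, 0], [0.006, 0.005, 0], [0.006, 0.005, -0.03], [0.006, 0.005, -0.06], [0.006, 0.005, -0.06], [0.006, 0.005, -0.06]]' --twist '[[-0.002, 0.006, 0.15], [-0.004, 0.012, 0.3], [-0.006, 0.02, 0.45], [-0.008, 0.027, 0.6], [-0.0087, 0.0295, 0.729], [-0.0087, 0.0295, 0.729], [-0.0087, 0.0295, 0.729], [-0.0087, 0.0295, 0.729]]' --claw '[1, 1, 1, 1, 1, 1, 1, 1]'

```text
clock: 6.03
eef_pos: [0.4784, 0.2882, 0.091]
tcp_rot: [0.258, 0.966, -0.001, -0.001]
contact_force: [1.2, -0.4, 0.9]
gripper_width: 1.004
gripper_force: 0.0
```

```bash
python3 -c "
from h import *
pose()"
```

```text
t 6.1833 j [ 0.07  0.39 -0.84  1.73  0.32  1.16  0.19] p [479.6 289.1  92.8] yaw_y 60.18 z [ 2.e-03  2.e-04 -1.e+00] F [ 0.4 -0.2 -0.1] T [ 0.07 -0.11 -0.03] w 87.1 0.0
```

Call:
send_rows --delta_pos '[[0, 0, -0.03], [0, 0, -0.06], [0, 0, -0.084], [0, 0, -0.084], [0, 0, -0.084], [0, 0, -0.084], [0, 0, -0.084], [0, 0, -0.084]]' --twist '[[0, 0, 0], [0, 0, 0], [0, 0, 0], [0, 0, 0], [0, 0, 0], [0, 0, 0], [0, 0, 0], [0, 0, 0]]' --claw '[1, 1, 1, 1, 0, -0.5, -1, -1]'

```text
clock: 6.85
eef_pos: [0.4797, 0.289, 0.0297]
tcp_rot: [0.257, 0.966, 0.0, 0.001]
contact_force: [-0.0, 1.1, 0.5]
gripper_width: 0.783
gripper_force: 0.0
```

Call:
send_rows --delta_pos '[[0, 0, 0], [0, 0, 0], [0, 0, 0], [0, 0, 0], [0, 0, 0.03], [0, 0, 0.06], [0, 0, 0.1], [0, 0, 0.1]]' --twist '[[0, 0, 0], [0, 0, 0], [0, 0, 0], [0, 0, 0], [0, 0, 0], [0, 0, 0], [0, 0, 0], [0, 0, 0]]' --claw '[-1, -1, -1, -1, -1, -1, -1, -1]'

```text
clock: 7.52
eef_pos: [0.481, 0.2905, 0.1085]
tcp_rot: [0.256, 0.967, 0.002, 0.003]
contact_force: [0.6, 0.5, 0.6]
gripper_width: 0.177
gripper_force: 0.0
```

```bash
python3 -c "
from h import *
pose()"
```

```text
t 7.6667 j [ 0.08  0.38 -0.85  1.72  0.31  1.18  0.2 ] p [479.1 288.3 103.2] yaw_y 60.25 z [ 6.e-04 -9.e-04 -1.e+00] F [-0.3  0.4 -1.2] T [ 0.05 -0.15  0.01] w 4.7 0.0
```

The fingers are slow (about 1 s) and I lifted too early. I'll open them and back off to look.

Call:
send_rows --delta_pos '[[-0.02, 0, 0.02], [-0.06, 0, 0.06], [-0.1, -0.02, 0.1], [-0.12, -0.02, 0.14], [-0.12, -0.02, 0.16], [-0.12, -0.02, 0.16], [-0.12, -0.02, 0.16], [-0.12, -0.02, 0.16]]' --twist '[[0, 0, 0], [0, 0, 0], [0, 0, 0], [0, 0, 0], [0, 0, 0], [0, 0, 0], [0, 0, 0], [0, 0, 0]]' --claw '[1, 1, 1, 1, 1, 1, 1, 1]'

```text
clock: 8.33
eef_pos: [0.3888, 0.2728, 0.2218]
tcp_rot: [0.257, 0.966, -0.001, -0.001]
contact_force: [-0.7, -0.5, -0.5]
gripper_width: 0.574
gripper_force: 0.0
```

Run:
```python
from h import *
pose()
s=snap('wrist','w3.png');np.save('w3.npy',s,allow_pickle=True);print(s['xyz'])
```

```text
t 8.4833 j [ 0.22  0.05 -0.94  1.76  0.04  1.35  0.33] p [388.6 273.1 221.9] yaw_y 60.26 z [-0.0024 -0.0011 -1.    ] F [-0.2  0.4 -0. ] T [ 0.07 -0.09  0.  ] w 61.6 0.0
[0.3157778  0.31575996 0.40949607]
```

View pics/w3.png

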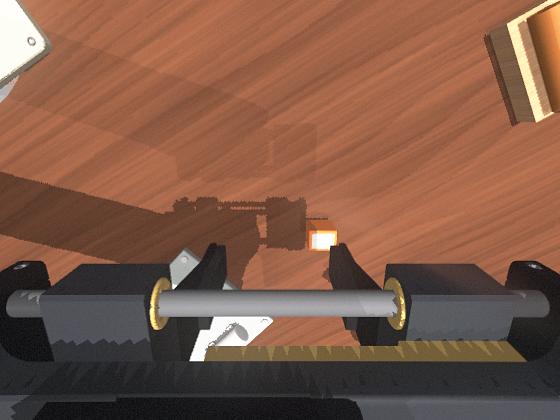

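The relay is still upright at about (323,239), seen past the fingers. I'll measure it.

Run:
```python
from h import *
s=np.load('w3.npy',allow_pickle=True).item()
print(relay_top(s,(300,215,345,255),.058))
t=snap('top')
print('top',relay_top(t,(145,222,185,258),.058))
s=snap('scene')
c,ce,a=blob(s['pixels'],(5,150,120),(20,255,255),(370,170,412,215));print(ce,a,cv2.boundingRect(c))
P=cv2.resize(cv2.cvtColor(s['pixels'],cv2.COLOR_RGB2BGR)[165:235,360:430],None,fx=5,fy=5)
Q=cv2.resize(cv2.cvtColor(t['pixels'],cv2.COLOR_RGB2BGR)[205:275,130:200],None,fx=5,fy=5)
cv2.imwrite('pics/c3.png',np.hstack([P,Q]))
```

```text
((478.6917419433594, 288.7769470214844), (34.93572235107422, 27.656038284301758), 60.34297561645508)
top ((481.5277099609375, 291.6397705078125), (25.372098922729492, 26.570688247680664), 61.94489669799805)
(389.4987515605493, 192.04868913857678) 267.0 (380, 179, 21, 23)
```

View pics/c3.png

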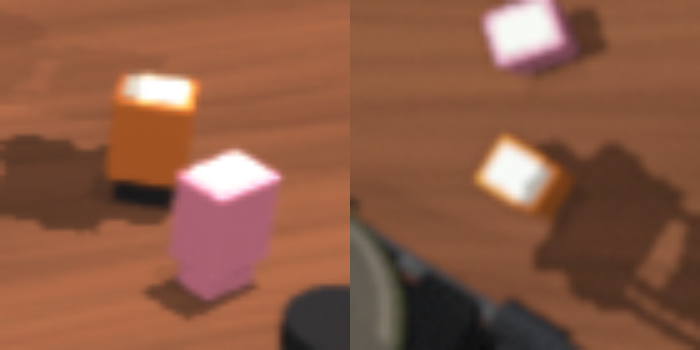

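The relay still stands upright and unmoved at (478.7, 288.8) mm, 60.3°. I'll redo the grasp with more time to close.

Call:
send_rows --delta_pos '[[0.04, 0.007, -0.03], [0.08, 0.014, -0.07], [0.12, 0.021, -0.11], [0.12, 0.021, -0.15], [0.12, 0.021, -0.176], [0.12, 0.021, -0.215], [0.12, 0.021, -0.257], [0.12, 0.021, -0.257]]' --twist '[[0, 0, 0], [0, 0, 0], [0, 0, 0], [0, 0, 0], [0, 0, 0], [0, 0, 0], [0, 0, 0], [0, 0, 0]]' --claw '[1, 1, 1, 1, 1, 1, 1, 0]'

```text
clock: 9.3
eef_pos: [0.4758, 0.287, 0.0248]
tcp_rot: [0.257, 0.967, -0.003, -0.003]
contact_force: [-1.8, -1.2, 0.0]
gripper_width: 0.973
gripper_force: 0.0
```

Call:
send_rows --delta_pos '[[0, 0, 0], [0, 0, 0], [0, 0, 0], [0, 0, 0], [0, 0, 0], [0, 0, 0], [0, 0, 0], [0, 0, 0]]' --twist '[[0, 0, 0], [0, 0, 0], [0, 0, 0], [0, 0, 0], [0, 0, 0], [0, 0, 0], [0, 0, 0], [0, 0, 0]]' --claw '[-1, -1, -1, -1, -1, -1, -1, -1]'

```text
clock: 9.97
eef_pos: [0.4791, 0.2892, 0.0308]
tcp_rot: [0.257, 0.967, -0.0, 0.0]
contact_force: [0.1, -0.2, 1.7]
gripper_width: 0.403
gripper_force: 29.9
```

Call:
send_rows --delta_pos '[[0, 0, 0], [0, 0, 0], [0, 0, 0], [0, 0, 0], [0, 0, 0], [0, 0, 0], [0, 0, 0], [0, 0, 0]]' --twist '[[0, 0, 0], [0, 0, 0], [0, 0, 0], [0, 0, 0], [0, 0, 0], [0, 0, 0], [0, 0, 0], [0, 0, 0]]' --claw '[-1, -1, -1, -1, -1, -1, -1, -1]'

```text
clock: 10.63
eef_pos: [0.4791, 0.2893, 0.0308]
tcp_rot: [0.257, 0.967, -0.0, 0.0]
contact_force: [-0.6, -1.8, 5.1]
gripper_width: 0.399
gripper_force: 30.1
```

```bash
python3 -c "
from h import *
pose()"
```

```text
t 10.7833 j [ 0.06  0.48 -0.83  1.78  0.4   1.06  0.13] p [479.1 289.2  30.7] yaw_y 60.26 z [ 4.e-04 -8.e-04 -1.e+00] F [-1.4 -1.1  5. ] T [-0.35  0.12 -0.02] w 35.0 30.051106966420775
```

Call:
send_rows --delta_pos '[[0, 0, 0.05], [0, 0, 0.1], [0, -0.05, 0.12], [0.01, -0.1, 0.12], [0.015, -0.15, 0.12], [0.024, -0.2, 0.12], [0.024, -0.25, 0.12], [0.024, -0.298, 0.12]]' --twist '[[0, 0, 0], [0, 0, 0.1], [0, 0, 0.25], [0, 0, 0.4], [0, 0, 0.55], [0, 0, 0.7], [0, 0, 0.85], [0, 0, 1]]' --claw '[-1, -1, -1, -1, -1, -1, -1, -1]'

```text
clock: 11.45
eef_pos: [0.497, 0.0749, 0.1202]
tcp_rot: [-0.106, 0.994, -0.0, 0.0]
contact_force: [-0.2, -0.2, -1.4]
gripper_width: 0.4
gripper_force: 30.0
```

Call:
send_rows --delta_pos '[[0, 0, 0], [0, 0, 0], [0, 0, 0], [0, 0, 0], [0, 0, 0], [0, 0, 0], [0, 0, 0], [0, 0, 0]]' --twist '[[0, 0, 0.038], [0, 0, 0.038], [0, 0, 0.038], [0, 0, 0.038], [0, 0, 0.038], [0, 0, 0.038], [0, 0, 0.038], [0, 0, 0.038]]' --claw '[-1, -1, -1, -1, -1, -1, -1, -1]'

```text
clock: 12.12
eef_pos: [0.4972, 0.0773, 0.1206]
tcp_rot: [-0.119, 0.993, -0.0, 0.0]
contact_force: [0.4, -1.1, 0.1]
gripper_width: 0.398
gripper_force: 30.0
```

Run:
```python
from h import *
pose()
s=snap('scene');t=snap('top')
P=cv2.resize(cv2.cvtColor(s['pixels'],cv2.COLOR_RGB2BGR)[140:280,200:360],None,fx=4,fy=4)
cv2.imwrite('pics/c4.png',P)
```

```text
t 12.2667 j [ 0.64  0.25 -0.99  1.84  0.23  1.17  1.39] p [497.2  76.9 120.6] yaw_y 103.61 z [ 6.e-04 -2.e-04 -1.e+00] F [-0.8  0.3 -1.1] T [ 0.05 -0.07 -0.02] w 34.7 29.98432814871194
```

View pics/c4.png

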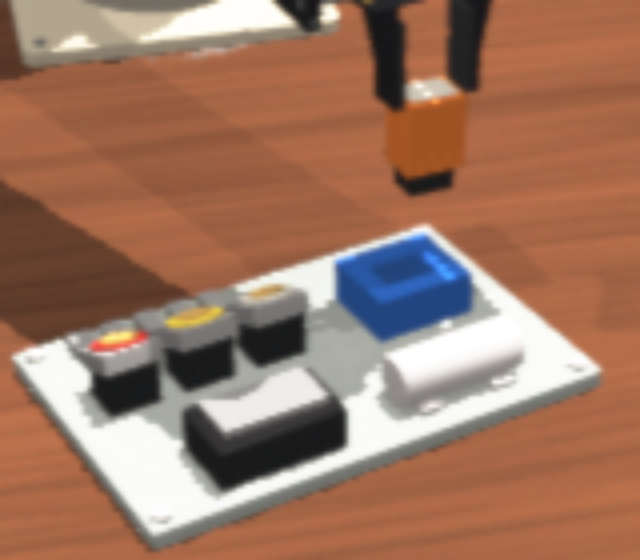

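The relay hangs upright in the grip above the chassis, and the socket hole is clear. I'll line up and go down to just above the mouth.

Call:
send_rows --delta_pos '[[0, -0.0148, 0], [0, -0.0148, 0], [0, -0.0148, -0.02], [0, -0.0148, -0.04], [0, -0.0148, -0.06], [0, -0.0148, -0.06], [0, -0.0148, -0.06], [0, -0.0148, -0.06]]' --twist '[[0, 0, 0.0756], [0, 0, 0.0756], [0, 0, 0.0756], [0, 0, 0.0756], [0, 0, 0.0756], [0, 0, 0.0756], [0, 0, 0.0756], [0, 0, 0.0756]]' --claw '[-1, -1, -1, -1, -1, -1, -1, -1]'

```text
clock: 13.03
eef_pos: [0.4976, 0.066, 0.0764]
tcp_rot: [-0.148, 0.989, -0.0, 0.001]
contact_force: [0.4, -0.1, -0.4]
gripper_width: 0.401
gripper_force: 30.0
```

Run:
```python
from h import *
pose()
```

```text
t 13.1833 j [ 0.64  0.31 -0.97  1.89  0.29  1.09  1.42] p [497.8  65.7  76.5] yaw_y 106.97 z [ 2.e-03 -4.e-04 -1.e+00] F [-0.6  0.6 -1.6] T [ 0.11 -0.13 -0.08] w 34.5 29.98437080255826
```

Aligned. Going down gently: 76.5 → 60 mm, then I'll check the force.

Call:
send_rows --delta_pos '[[0, 0, -0.004], [0, 0, -0.008], [0, 0, -0.012], [0, 0, -0.015], [0, 0, -0.018], [0, 0, -0.02], [0, 0, -0.022], [0, 0, -0.022]]' --twist '[[0, 0, 0], [0, 0, 0], [0, 0, 0], [0, 0, 0], [0, 0, 0], [0, 0, 0], [0, 0, 0], [0, 0, 0]]' --claw '[-1, -1, -1, -1, -1, -1, -1, -1]'

```text
clock: 13.85
eef_pos: [0.497, 0.0656, 0.0588]
tcp_rot: [-0.148, 0.989, -0.0, 0.0]
contact_force: [0.1, 0.1, -0.7]
gripper_width: 0.403
gripper_force: 30.0
```

Run:
```python
from h import *
pose()
```

```text
t 14.0 j [ 0.62  0.34 -0.96  1.9   0.31  1.06  1.4 ] p [497.3  65.6  59.2] yaw_y 107.0 z [ 8.e-04 -2.e-04 -1.e+00] F [ 0.4 -0.2 -0.2] T [ 0.11 -0.12 -0.02] w 35.0 29.98429249964829
```

Call:
send_rows --delta_pos '[[0, 0, -0.002], [0, 0, -0.004], [0, 0, -0.006], [0, 0, -0.007], [0, 0, -0.0075], [0, 0, -0.0075], [0, 0, -0.0075], [0, 0, -0.0075]]' --twist '[[0, 0, 0], [0, 0, 0], [0, 0, 0], [0, 0, 0], [0, 0, 0], [0, 0, 0], [0, 0, 0], [0, 0, 0]]' --claw '[-1, -1, -1, -1, -1, -1, -1, -1]'

```text
clock: 14.67
eef_pos: [0.4979, 0.0655, 0.0546]
tcp_rot: [-0.148, 0.989, -0.001, 0.001]
contact_force: [-3.9, -2.4, 13.4]
gripper_width: 0.399
gripper_force: 30.0
```

Run:
```python
from h import *
pose()
```

```text
t 14.8167 j [ 0.62  0.34 -0.95  1.91  0.32  1.05  1.4 ] p [498.   65.5  54.6] yaw_y 106.98 z [ 2.e-03 -9.e-04 -1.e+00] F [-3.6 -1.8 13.4] T [-0.17  0.82  0.04] w 34.9 30.012994408607483
```

It seated at 54.6 mm with 13 N. Release and rise.

Call:
send_rows --delta_pos '[[0, 0, 0], [0, 0, 0], [0, 0, 0], [0, 0, 0], [0, 0, 0], [0, 0, 0], [0, 0, 0], [0, 0, 0]]' --twist '[[0, 0, 0], [0, 0, 0], [0, 0, 0], [0, 0, 0], [0, 0, 0], [0, 0, 0], [0, 0, 0], [0, 0, 0]]' --claw '[1, 1, 1, 1, 1, 1, 1, 1]'

```text
clock: 15.48
eef_pos: [0.4972, 0.0656, 0.0534]
tcp_rot: [-0.148, 0.989, -0.0, 0.0]
contact_force: [0.2, 0.4, -0.3]
gripper_width: 0.918
gripper_force: 0.0
```

Call:
send_rows --delta_pos '[[0, 0, 0.03], [0, 0, 0.08], [0, 0, 0.13], [0, 0, 0.18], [0, -0.05, 0.23], [0, -0.1, 0.25], [0, -0.15, 0.25], [0, -0.2, 0.25]]' --twist '[[0, 0, 0], [0, 0, 0], [0, 0, 0], [0, 0, 0], [0, 0, 0], [0, 0, 0], [0, 0, 0], [0, 0, 0]]' --claw '[1, 1, 1, 1, 1, 1, 1, 1]'

```text
clock: 16.15
eef_pos: [0.4978, -0.0856, 0.2431]
tcp_rot: [-0.148, 0.989, -0.001, 0.002]
contact_force: [1.4, -0.5, 0.8]
gripper_width: 0.998
gripper_force: 0.0
```

Run:
```python
from h import *
pose()
s=snap('scene');t=snap('top')
P=cv2.resize(cv2.cvtColor(s['pixels'],cv2.COLOR_RGB2BGR)[170:270,200:360],None,fx=4,fy=4)
cv2.imwrite('pics/c5.png',P)
```

```text
t 16.3 j [ 0.94  0.12 -0.91  1.67  0.1   1.4   1.88] p [496.8 -87.9 240.7] yaw_y 106.62 z [ 2.e-04 -4.e-04 -1.e+00] F [ 0.4  1.5 -0.5] T [ 0.22 -0.08 -0.04] w 87.0 0.0
```

View pics/c5.png

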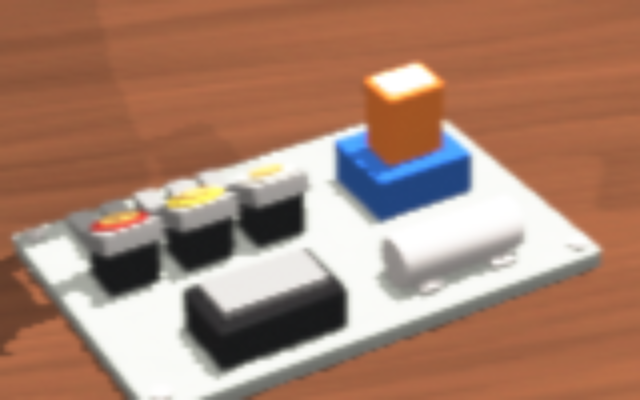

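The relay is fully home with its shoulder flush on the blue socket. Next I'll turn the wrist back by half a turn and move to the look-down pose over the probe.

Call:
send_rows --delta_pos '[[0, 0, 0.02], [0, 0, 0.02], [-0.02, -0.02, 0.02], [-0.03, -0.05, 0.02], [-0.045, -0.08, 0.02], [-0.06, -0.11, 0.02], [-0.075, -0.14, 0.02], [-0.088, -0.16, 0.02]]' --twist '[[0, 0, -0.15], [0, 0, -0.3], [0, 0, -0.45], [0, 0, -0.6], [0, 0, -0.75], [0, 0, -0.9], [0, 0, -1], [0, 0, -1]]' --claw '[1, 1, 1, 1, 1, 1, 1, 1]'

```text
clock: 17.07
eef_pos: [0.4307, -0.2045, 0.2558]
tcp_rot: [0.244, 0.97, -0.0, 0.0]
contact_force: [-1.0, -1.1, -0.8]
gripper_width: 1.0
gripper_force: 0.0
```

Call:
send_rows --delta_pos '[[-0.01, -0.02, 0.01], [-0.02, -0.04, 0.02], [-0.03, -0.06, 0.02], [-0.04, -0.08, 0.02], [-0.05, -0.1, 0.02], [-0.06, -0.12, 0.02], [-0.075, -0.14, 0.02], [-0.088, -0.16, 0.02]]' --twist '[[0, 0, -0.15], [0, 0, -0.3], [0, 0, -0.45], [0, 0, -0.6], [0, 0, -0.75], [0, 0, -0.9], [0, 0, -1], [0, 0, -1]]' --claw '[1, 1, 1, 1, 1, 1, 1, 1]'

```text
clock: 17.73
eef_pos: [0.3658, -0.3232, 0.2708]
tcp_rot: [0.596, 0.803, -0.0, -0.0]
contact_force: [-0.2, -0.0, 0.4]
gripper_width: 0.998
gripper_force: 0.0
```

Call:
send_rows --delta_pos '[[0, 0, 0], [0, 0, 0], [0, 0, 0], [0, 0, 0], [0, 0, 0], [0, 0, 0], [0, 0, 0], [0, 0, 0]]' --twist '[[0, 0, -0.15], [0, 0, -0.3], [0, 0, -0.45], [0, 0, -0.6], [0, 0, -0.75], [0, 0, -0.9], [0, 0, -1], [0, 0, -1]]' --claw '[1, 1, 1, 1, 1, 1, 1, 1]'

```text
clock: 18.4
eef_pos: [0.3663, -0.3226, 0.2709]
tcp_rot: [0.857, 0.515, -0.0, -0.0]
contact_force: [0.9, -0.4, -0.2]
gripper_width: 0.998
gripper_force: 0.0
```

Call:
send_rows --delta_pos '[[0, 0, 0], [0, 0, 0], [0, 0, 0], [0, 0, 0], [0, 0, 0], [0, 0, 0], [0, 0, 0], [0, 0, 0]]' --twist '[[0, 0, -0.15], [0, 0, -0.3], [0, 0, -0.45], [0, 0, -0.6], [0, 0, -0.75], [0, 0, -0.9], [0, 0, -1], [0, 0, -1]]' --claw '[1, 1, 1, 1, 1, 1, 1, 1]'

```text
clock: 19.07
eef_pos: [0.3659, -0.3232, 0.2709]
tcp_rot: [0.989, 0.148, -0.0, -0.0]
contact_force: [0.1, 0.7, -0.3]
gripper_width: 0.997
gripper_force: 0.0
```

```bash
cat >> h.py <<'E'
def probe_loc(s):
    hsv=cv2.cvtColor(s['pixels'],cv2.COLOR_RGB2HSV)
    m=cv2.inRange(hsv,np.array((0,170,50)),np.array((4,255,255)))|cv2.inRange(hsv,np.array((174,170,50)),np.array((179,255,255)))
    m[240:]=0
    for c in cv2.findContours(m,cv2.RETR_EXTERNAL,cv2.CHAIN_APPROX_NONE)[0]:
        if cv2.contourArea(c)>80: print(cv2.contourArea(c),cv2.boundingRect(c),np.round(cv2.minEnclosingCircle(c),1) if 0 else cv2.fitEllipse(c), (onplane(s,cv2.fitEllipse(c)[0],.07)*1000).round(1))
E
python3 - <<'E'
from h import *
pose()
s=snap('wrist','w4.png');print(s['xyz']);np.save('w4.npy',s,allow_pickle=True)
probe_loc(s)
E
```

```text
t 19.2167 j [ 1.2   0.03 -0.58  1.66  0.02  1.45 -0.65] p [ 365.6 -323.6  270.9] yaw_y -72.68 z [-7.e-04  3.e-04 -1.e+00] F [-0.9 -0.6 -0.4] T [ 0.01 -0.04  0.01] w 87.1 0.0
[ 0.44617022 -0.29799018  0.45832811]
```

Run:
```python
from h import *
s=np.load('w4.npy',allow_pickle=True).item()
hsv=cv2.cvtColor(s['pixels'],cv2.COLOR_RGB2HSV).astype(int)
R_,G,B=[s['pixels'][...,i].astype(int) for i in range(3)]
m=((R_>1.9*G)&(R_>1.6*B)&(R_>90)).astype(np.uint8)
m=((np.minimum(hsv[...,0],180-hsv[...,0])<6)&(hsv[...,1]>170)&(hsv[...,2]>60)).astype(np.uint8)
for c in cv2.findContours(m,cv2.RETR_EXTERNAL,cv2.CHAIN_APPROX_NONE)[0]:
    if cv2.contourArea(c)>60: print(cv2.contourArea(c),cv2.boundingRect(c),hsv[c[:,0,1],c[:,0,0]].mean(0))
cv2.imwrite('pics/w4.png',cv2.cvtColor(s['pixels'],cv2.COLOR_RGB2BGR))
```

```text
306.5 (291, 105, 22, 23) [  2.33333333 180.01587302 217.36507937]
```

View pics/w4.png

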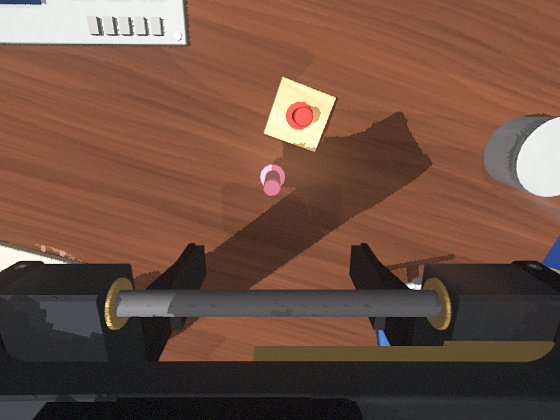

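The red barrel's top is at about (304,117) with its flange at (300,116) on the stand. The pink look-alike is at (272,178), clear of the finger line.

Run:
```python
from h import *
s=np.load('w4.npy',allow_pickle=True).item()
hsv=cv2.cvtColor(s['pixels'],cv2.COLOR_RGB2HSV).astype(int)
print('f',s['mtx'][0][0])
for vmin,smin in((60,150),(180,150),(230,150),(60,215)):
    m=((np.minimum(hsv[...,0],180-hsv[...,0])<7)&(hsv[...,1]>smin)&(hsv[...,2]>vmin)).astype(np.uint8); m[:100]=0;m[135:]=0;m[:,:280]=0;m[:,325:]=0
    c=max(cv2.findContours(m,cv2.RETR_EXTERNAL,cv2.CHAIN_APPROX_NONE)[0],key=cv2.contourArea)
    e=cv2.fitEllipse(c);print(vmin,smin,cv2.contourArea(c),np.round(e[0],1),np.round(e[1],1),(onplane(s,e[0],.132)*1000).round(1),(onplane(s,e[0],.07)*1000).round(1))
for r in range(102,132): print(''.join('%4d'%v for v in hsv[r,286:318,2]))
```

```text
f 300.0096418200182
60 150 528.0 [299.  115.1] [25.5 26.5] [ 450.3 -319.9  132. ] [ 451.1 -324.1   70. ]
180 150 526.0 [299.  115.1] [25.5 26.4] [ 450.3 -319.9  132. ] [ 451.1 -324.1   70. ]
230 150 497.5 [298.6 114.9] [24.9 25.9] [ 450.4 -319.5  132. ] [ 451.2 -323.6   70. ]Traceback (most recent call last):
  File "<stdin>", line 7, in <module>
ValueError: max() iterable argument is empty
```

Call:
send_rows --delta_pos '[[0.04, 0, 0], [0.08, 0, -0.02], [0.1133, -0.0005, -0.04], [0.1133, -0.0005, -0.08], [0.1133, -0.0005, -0.12], [0.1133, -0.0005, -0.14], [0.1133, -0.0005, -0.14], [0.1133, -0.0005, -0.14]]' --twist '[[0, 0, 0], [0, 0, 0], [0, 0, 0], [0, 0, 0], [0, 0, 0], [0, 0, 0], [0, 0, 0], [0, 0, 0]]' --claw '[1, 1, 1, 1, 1, 1, 1, 1]'

```text
clock: 19.93
eef_pos: [0.4501, -0.3243, 0.1659]
tcp_rot: [0.989, 0.149, -0.001, -0.001]
contact_force: [-0.1, 0.8, 0.4]
gripper_width: 1.001
gripper_force: 0.0
```

Run:
```python
from h import *
pose()
```

```text
t 20.0833 j [ 1.08  0.26 -0.63  1.66  0.16  1.27 -0.85] p [ 451.  -325.   167.8] yaw_y -72.97 z [ 0.0013 -0.0014 -1.    ] F [ 0.4 -0.3  0.3] T [ 0.   -0.02  0.04] w 86.9 0.0
```

Call:
send_rows --delta_pos '[[0, 0.001, -0.03], [0, 0.001, -0.06], [0, 0.001, -0.09], [0, 0.001, -0.104], [0, 0.001, -0.104], [0, 0.001, -0.104], [0, 0.001, -0.104], [0, 0.001, -0.104]]' --twist '[[0, 0, 0], [0, 0, 0], [0, 0, 0], [0, 0, 0], [0, 0, 0], [0, 0, 0], [0, 0, 0], [0, 0, 0]]' --claw '[1, 1, 1, 1, 1, -1, -1, -1]'

```text
clock: 20.75
eef_pos: [0.4511, -0.3244, 0.0896]
tcp_rot: [0.989, 0.148, 0.001, 0.001]
contact_force: [0.9, -0.3, -0.1]
gripper_width: 0.854
gripper_force: 0.0
```

Call:
send_rows --delta_pos '[[0, 0, 0], [0, 0, 0], [0, 0, 0], [0, 0, 0], [0, 0, 0], [0, 0, 0], [0, 0, 0], [0, 0, 0]]' --twist '[[0, 0, 0], [0, 0, 0], [0, 0, 0], [0, 0, 0], [0, 0, 0], [0, 0, 0], [0, 0, 0], [0, 0, 0]]' --claw '[-1, -1, -1, -1, -1, -1, -1, -1]'

```text
clock: 21.42
eef_pos: [0.4502, -0.3238, 0.0879]
tcp_rot: [0.989, 0.148, -0.0, -0.0]
contact_force: [-0.0, -0.0, 0.2]
gripper_width: 0.25
gripper_force: 0.2
```

Call:
send_rows --delta_pos '[[0, 0, 0], [0, 0, 0], [0, 0, 0], [0, 0, 0], [0, 0, 0], [0, 0, 0], [0, 0, 0], [0, 0, 0]]' --twist '[[0, 0, 0], [0, 0, 0], [0, 0, 0], [0, 0, 0], [0, 0, 0], [0, 0, 0], [0, 0, 0], [0, 0, 0]]' --claw '[-1, -1, -1, -1, -1, -1, -1, -1]'

```text
clock: 22.08
eef_pos: [0.4502, -0.3238, 0.0879]
tcp_rot: [0.989, 0.148, -0.0, -0.0]
contact_force: [0.5, -0.3, -0.5]
gripper_width: 0.22
gripper_force: 29.9
```

Run:
```python
from h import *
pose()
```

```text
t 22.2333 j [ 1.06  0.33 -0.61  1.76  0.21  1.12 -0.89] p [ 450.2 -323.8   88. ] yaw_y -73.0 z [-7.e-04  2.e-04 -1.e+00] F [-0.   0.7 -1.5] T [ 0.06 -0.01 -0.02] w 18.9 29.946832358837128
```

Call:
send_rows --delta_pos '[[0, 0, 0.03], [0, 0, 0.08], [0, 0, 0.13], [0, 0, 0.18], [0, 0.03, 0.216], [0, 0.08, 0.216], [0, 0.13, 0.216], [0, 0.18, 0.216]]' --twist '[[0, 0, 0], [0, 0, 0], [0, 0, 0], [0, 0, 0], [0, 0, 0], [0, 0, 0], [0, 0, 0], [0, 0, 0]]' --claw '[-1, -1, -1, -1, -1, -1, -1, -1]'

```text
clock: 22.9
eef_pos: [0.4502, -0.1873, 0.2504]
tcp_rot: [0.989, 0.147, 0.0, 0.0]
contact_force: [0.4, 0.9, -2.2]
gripper_width: 0.219
gripper_force: 30.0
```

Call:
send_rows --delta_pos '[[0, 0.05, 0], [0, 0.1, 0], [-0.01, 0.14, 0], [-0.013, 0.15, 0], [-0.013, 0.15, 0], [-0.013, 0.15, 0], [-0.013, 0.15, 0], [-0.013, 0.15, 0]]' --twist '[[0, 0, 0], [0, 0, 0], [0, 0, 0], [0, 0, 0], [0, 0, 0], [0, 0, 0], [0, 0, 0], [0, 0, 0]]' --claw '[-1, -1, -1, -1, -1, -1, -1, -1]'

```text
clock: 23.57
eef_pos: [0.4405, -0.0778, 0.2498]
tcp_rot: [0.989, 0.147, -0.0, -0.0]
contact_force: [-0.4, -0.0, -0.5]
gripper_width: 0.223
gripper_force: 29.9
```

Run:
```python
from h import *
pose()
w=snap('wrist');sc=snap('scene');tp=snap('top');w2=np.load('w2.npy',allow_pickle=True).item()
np.save('w5.npy',[w,sc,tp],allow_pickle=True)
def rings(s,box,z=.049):
    hsv=cv2.cvtColor(s['pixels'],cv2.COLOR_RGB2HSV);m=cv2.inRange(hsv,np.array((20,110,80)),np.array((34,255,255)))
    x0,y0,x1,y1=box;k=np.zeros_like(m);k[y0:y1,x0:x1]=m[y0:y1,x0:x1]
    out=[]
    for c in cv2.findContours(k,cv2.RETR_EXTERNAL,cv2.CHAIN_APPROX_NONE)[0]:
        if cv2.contourArea(c)>40:
            e=cv2.fitEllipse(cv2.convexHull(c));out.append(e[0]);print(cv2.boundingRect(c),cv2.contourArea(c),np.round(e[0],1),np.round(e[1],1),(onplane(s,e[0],z)*1000).round(1))
    return out
print('w');a=rings(w,(0,0,560,240));print('w2');rings(w2,(450,120,560,190));print('top');rings(tp,(280,205,325,240));print('scene');rings(sc,(200,195,300,260))
print('red tip? probe px',w['xyz'])
```

```text
t 23.7167 j [ 0.94 -0.07 -0.81  1.78 -0.05  1.41 -1.14] p [440.5 -77.1 249.8] yaw_y -73.08 z [-9.e-04  9.e-04 -1.e+00] F [-0.5 -0.6 -0.6] T [-0.01 -0.01  0.02] w 18.8 29.946470260620117
w
(314, 99, 16, 15) 166.0 [321.7 105.9] [14.4 15.9] [ 544.2 -101.2   49. ]
(243, 99, 15, 15) 157.0 [250. 106.] [14.3 15.5] [518.5 -17.3  49. ]
(274, 93, 25, 24) 447.0 [285.9 104.9] [23.9 25.1] [532.6 -59.   49. ]
w2
(549, 155, 11, 13) 84.0 [557.9 160.9] [10.2 19.7] [ 544.4 -100.7   49. ]
(508, 148, 30, 21) 407.0 [522.2 157.9] [18.  30.8] [532.5 -57.2  49. ]
top
(289, 217, 10, 12) 73.0 [293.7 222.6] [ 9.8 11.7] [531.4 -59.   49. ]
scene
red tip? probe px [ 0.52125528 -0.05214649  0.4371783 ]
```

Call:
send_rows --delta_pos '[[0, 0, 0], [0, 0, 0], [0.01, 0, 0], [0.02, 0, -0.02], [0.04, 0.002, -0.05], [0.0573, 0.0044, -0.09], [0.0573, 0.0044, -0.1227], [0.0573, 0.0044, -0.1227]]' --twist '[[0.04, -0.13, 0], [0.08, -0.26, 0], [0.12, -0.39, 0], [0.1624, -0.5313, 0], [0.1624, -0.5313, 0], [0.1624, -0.5313, 0], [0.1624, -0.5313, 0], [0.1624, -0.5313, 0]]' --claw '[-1, -1, -1, -1, -1, -1, -1, -1]'

```text
clock: 24.53
eef_pos: [0.4807, -0.0719, 0.1533]
tcp_rot: [0.966, 0.144, 0.211, -0.034]
contact_force: [-1.5, -0.4, -0.6]
gripper_width: 0.219
gripper_force: 29.9
```

```bash
cat >> h.py <<'E'
n=np.array([-.4041,-.1236,.9063]);spot=np.array([532,-59,49.])
def rep():
    st,M=pose();tip=st['eef_pos']*1000+79*M[:,2];d=tip-spot
    cx=np.array([np.cos(.2967),np.sin(.2967),0]);cy=np.array([-cx[1],cx[0],0]);ex=np.cross(cy,n)
    print('tip',tip.round(1),'along n',(d@n).round(2),'face x',(d@ex).round(2),'y',(d@cy).round(2),'axis err deg',np.degrees(np.arccos(min(1,-M[:,2]@n/np.linalg.norm(n)))).round(2),'rotvec fix units',(np.cross(M[:,2],-n)/(np.pi/4)).round(4),'F.n',(st['contact_force']@n).round(2))
    return st,M
E
python3 - <<'E'
from h import *
st,M=rep()
# probe position check: red barrel/flange in scene view, midline vs expected
for nm in('scene','top'):
    s=snap(nm);cv2.imwrite('pics/p_%s.png'%nm,cv2.cvtColor(s['pixels'],cv2.COLOR_RGB2BGR))
    hsv=cv2.cvtColor(s['pixels'],cv2.COLOR_RGB2HSV).astype(int)
    m=((np.minimum(hsv[...,0],180-hsv[...,0])<5)&(hsv[...,1]>180)&(hsv[...,2]>60)).astype(np.uint8)
    rot=R.from_quat(s['attitude']);K=np.array(s['mtx'])
    def proj(p):
        q=rot.inv().apply(np.array(p)/1000-s['xyz']);return cv2.projectPoints(np.array([[q[0],-q[1],-q[2]]]),np.zeros(3),np.zeros(3),K,np.array(s['dist']))[0].ravel().round(1)
    T=st['eef_pos']*1000;z=M[:,2]
    print(nm,'tip',proj(T+79*z),'flangebot',proj(T+24*z),'flangetop',proj(T+18*z),'spot',proj(spot))
    for c in cv2.findContours(m,cv2.RETR_EXTERNAL,cv2.CHAIN_APPROX_NONE)[0]:
        if cv2.contourArea(c)>25:print(cv2.boundingRect(c),cv2.contourArea(c),np.round(cv2.minAreaRect(c)[0],1))
E
```

```text
t 24.6833 j [ 0.94 -0.23 -0.63  2.17 -0.51  0.84 -0.69] p [483.9 -73.2 159.3] yaw_y -73.0 z [ 0.4043  0.1238 -0.9062] F [ 0.2 -0.3 -0.3] T [-0.18  0.5   0.03] w 19.3 29.94919180870056
tip [515.8 -63.4  87.7] along n 42.13 face x 1.14 y 0.53 axis err deg 0.01 rotvec fix units [-0.0002  0.0003 -0.    ] F.n -0.3
scene tip [244.7 199. ] flangebot [238.5 173.9] flangetop [237.8 171.2] spot [249. 218.]
(229, 146, 17, 30) 231.0 [233.2 160.9]
(404, 71, 25, 39) 503.0 [415.4  90. ]
top tip [296.4 226.4] flangebot [300.5 232.7] flangetop [301.  233.5] spot [293.7 222.3]
(296, 227, 12, 10) 68.0 [301.5 231.5]
```

Call:
send_rows --delta_pos '[[0.004, 0.001, -0.01], [0.008, 0.002, -0.02], [0.012, 0.003, -0.03], [0.015, 0.004, -0.038], [0.0172, 0.0045, -0.0417], [0.0172, 0.0045, -0.0417], [0.0172, 0.0045, -0.0417], [0.0172, 0.0045, -0.0417]]' --twist '[[0, 0, 0], [0, 0, 0], [0, 0, 0], [0, 0, 0], [0, 0, 0], [0, 0, 0], [0, 0, 0], [0, 0, 0]]' --claw '[-1, -1, -1, -1, -1, -1, -1, -1]'

```text
clock: 25.45
eef_pos: [0.4964, -0.0697, 0.1268]
tcp_rot: [0.966, 0.144, 0.214, -0.032]
contact_force: [-0.4, -0.3, -0.9]
gripper_width: 0.222
gripper_force: 29.9
```

Run:
```python
from h import *
st,M=rep()
T=st['eef_pos']*1000;z=M[:,2]
s=snap('scene');rot=R.from_quat(s['attitude'])
def proj(p):
    q=rot.inv().apply(np.array(p)/1000-s['xyz']);return cv2.projectPoints(np.array([[q[0],-q[1],-q[2]]]),np.zeros(3),np.zeros(3),np.array(s['mtx']),np.array(s['dist']))[0].ravel().round(1)
for d in(-44,-20,0,12,21,28,50,64,72,79):print(d,proj(T+d*z))
hsv=cv2.cvtColor(s['pixels'],cv2.COLOR_RGB2HSV).astype(int)
red=(np.minimum(hsv[...,0],180-hsv[...,0])<5)&(hsv[...,1]>180)&(hsv[...,2]>60)
red[:,:215]=0;red[:,275:]=0
for r in range(150,215,2):
    x=np.where(red[r])[0]; b=np.where(hsv[r,215:275,2]<70)[0]+215
    print(r,(x.min(),x.max(),x.mean().round(1)) if len(x) else '-','dark',b.min() if len(b) else '',b.max() if len(b) else '')
```

```text
t 25.6 j [ 0.93 -0.15 -0.67  2.19 -0.48  0.74 -0.72] p [496.4 -69.8 127. ] yaw_y -73.0 z [ 0.4039  0.1234 -0.9064] F [-1.  -0.5 -1.1] T [-0.14  0.59  0.01] w 19.3 29.948816299438477
tip [528.3 -60.1  55.4] along n 7.37 face x -0.77 y 0.04 axis err deg 0.02 rotvec fix units [ 0.0003 -0.0002  0.0001] F.n -0.56
-44 [234.1 158.6]
-20 [236.9 169.7]
0 [239.2 178.9]
12 [240.5 184.4]
21 [241.6 188.5]
28 [242.4 191.7]
50 [244.8 201.7]
64 [246.4 208. ]
72 [247.3 211.6]
79 [248.  214.7]
150 - dark 220 242
152 - dark 221 242
154 - dark 222 242
156 - dark 223 243
158 (np.int64(235), np.int64(238), np.float64(236.5)) dark 224 243
160 (np.int64(232), np.int64(235), np.float64(233.5)) dark 225 243
162 (np.int64(236), np.int64(239), np.float64(237.5)) dark 225 244
164 (np.int64(233), np.int64(240), np.float64(236.5)) dark 226 244
166 (np.int64(234), np.int64(240), np.float64(237.0)) dark 226 231
168 (np.int64(234), np.int64(240), np.float64(237.0)) dark 227 231
170 (np.int64(232), np.int64(241), np.float64(236.5)) dark  
172 (np.int64(233), np.int64(241), np.float64(237.0)) dark  
174 (np.int64(233), np.int64(242), np.float64(237.5)) dark  
176 (np.int64(234), np.int64(242), np.float64(238.0)) dark  
178 (np.int64(234), np.int64(243), np.float64(238.5)) dark  
180 (np.int64(235), np.int64(243), np.float64(239.0)) dark  
182 (np.int64(235), np.int64(243), np.float64(239.0)) dark  
184 (np.int64(236), np.int64(244), np.float64(240.0)) dark  
186 (np.int64(236), np.int64(248), np.float64(242.0)) dark  
188 (np.int64(235), np.int64(248), np.float64(241.5)) dark  
190 (np.int64(234), np.int64(243), np.float64(238.5)) dark  
192 - dark 238 245
194 - dark 239 245
196 - dark 239 246
198 - dark 240 246
200 - dark 240 247
202 - dark 241 247
204 - dark 241 247
206 - dark 242 247
208 - dark 243 244
210 - dark  
212 - dark  
214 - dark
```

```bash
cat >> h.py <<'E'
def avg(k=10):
    F=[];P=[]
    for i in range(k):
        optics.snapshot('top');st=env.get_state();F.append(st['contact_force']@n);P.append((st['eef_pos']*1000-spot)@n-79)
    print('t',st['clock'],'F.n',np.mean(F).round(2),'+-',np.std(F).round(2),'gap',np.mean(P).round(2))
E
python3 -c "
from h import *
avg()"
```

```text
t 26.15 F.n -0.87 +- 0.6 gap 7.19
```

Call:
send_rows --delta_pos '[[0.001, 0.0003, -0.0022], [0.002, 0.0006, -0.0045], [0.003, 0.0009, -0.0067], [0.004, 0.0012, -0.009], [0.005, 0.0015, -0.0112], [0.0054, 0.0017, -0.0121], [0.0054, 0.0017, -0.0121], [0.0054, 0.0017, -0.0121]]' --twist '[[0, 0, 0], [0, 0, 0], [0, 0, 0], [0, 0, 0], [0, 0, 0], [0, 0, 0], [0, 0, 0], [0, 0, 0]]' --claw '[-1, -1, -1, -1, -1, -1, -1, -1]'

```text
clock: 26.82
eef_pos: [0.5004, -0.0684, 0.1176]
tcp_rot: [0.966, 0.144, 0.214, -0.032]
contact_force: [-0.4, -0.3, 1.3]
gripper_width: 0.222
gripper_force: 30.0
```

```bash
python3 -c "
from h import *
avg();rep()"
```

```text
t 27.3167 F.n 1.78 +- 0.35 gap -2.83
t 27.4667 j [ 0.93 -0.13 -0.68  2.2  -0.46  0.71 -0.74] p [500.4 -68.4 117.6] yaw_y -73.0 z [ 0.4036  0.1238 -0.9065] F [-0.7 -1.2  1.2] T [-0.13  0.59 -0.  ] w 18.9 29.95968371629715
tip [532.2 -58.6  46. ] along n -2.89 face x -0.96 y 0.31 axis err deg 0.04 rotvec fix units [-0.0002 -0.0007 -0.0002] F.n 1.52
```

Call:
send_rows --delta_pos '[[0.0005, 0.0002, -0.0011], [0.001, 0.0003, -0.0022], [0.0015, 0.0005, -0.0034], [0.0015, 0.0005, -0.0034], [0.0015, 0.0005, -0.0034], [0.0015, 0.0005, -0.0034], [0.0015, 0.0005, -0.0034], [0.0015, 0.0005, -0.0034]]' --twist '[[0, 0, 0], [0, 0, 0], [0, 0, 0], [0, 0, 0], [0, 0, 0], [0, 0, 0], [0, 0, 0], [0, 0, 0]]' --claw '[-1, -1, -1, -1, -1, -1, -1, -1]'

```text
clock: 28.13
eef_pos: [0.5015, -0.068, 0.1151]
tcp_rot: [0.966, 0.144, 0.214, -0.032]
contact_force: [-2.0, -1.2, 2.4]
gripper_width: 0.219
gripper_force: 30.0
```

```bash
python3 -c "
from h import *
avg(20);rep()"
```

```text
t 29.1333 F.n 2.66 +- 0.51 gap -5.69
t 29.2833 j [ 0.93 -0.12 -0.69  2.2  -0.46  0.7  -0.74] p [501.5 -68.  115.1] yaw_y -72.99 z [ 0.4036  0.1238 -0.9065] F [-1.4 -0.7  2.2] T [-0.27  0.54 -0.04] w 18.8 29.966754913330078
tip [533.4 -58.2  43.4] along n -5.69 face x -0.95 y 0.34 axis err deg 0.04 rotvec fix units [-0.0002 -0.0007 -0.0002] F.n 2.71
```

The spring force is about 3.5 N, which is 6 mm of travel, and the axis error is 0.04°. Handing in.

```bash
python3 -c "
from bench import env
print(env.sign_off())"
```

```text
the job is handed in; nothing more can be done
None
```

The job is handed in: the relay is fully home in the blue socket and released, and the red probe is held on the yellow terminal's disc, within 0.1° of square by the tool's measured pose, its tip pressed in about 6 mm (about 3.5 N).

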